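# Set the covered button tray on the mending tin and lift off the cover alone

## Robot

A 6-joint arm with a two-finger parallel gripper is mounted at the origin on a cart in front of the work surface, level with it; the furniture and walls round the work are solid. World frame = base frame: x ahead of the robot, y to its left, z up, the work surface at z = 0. Lengths are in mm, angles in rad, forces in N, time in s.
With the tool pointing down it reaches from about 275 to 725 mm from the base axis. Payload 5.6 kg.
Tool frame: the origin (TCP) lies midway between the tips of the shut fingers; the grasp point (between the pads) lies 19 mm behind it; z points along the fingers, y is the line along which they close (so a half turn about z gives the same grasp; the last joint's range is limited). The gripper opens to 85 mm and grips with 20 to 120 N. Pads are 22 mm wide; open, the fingers measure 114 mm over their backs; the gripper's body (76 mm by 85 mm) begins 54 mm behind the grasp point. The pads swing forward as they close: fully open they stand 13 mm farther back than shut.
Start: joints at [1.476, 0.255, 0.108, 0, -1.424, -0.285], TCP at [203.877, 510.81, 231.283] pointing down, gripper open.
Joint ranges: [-2.95, 2.95], [-1.21, 1.97], [-1.09, 1.5], [-2.87, 1.71], [-2.94, -0.07], [-3.05, 3.05]. Speed limits (rad/s): [2.57, 2.57, 3.14, 3.14, 3.14, 3.14].

## Interface

Orientations are given as a unit quaternion [x, y, z, w].
In Python, from rig import env gives the robot as it stands.
- The arm moves only by the shell command python3 -m inch 'ROWS'. ROWS is text: rows parted by semicolons, each of 7 numbers parted by spaces: the shift along the tool's x, y, z in cm, then the turn, a rotation vector about the tool's x, y, z in degrees, then the finger opening in cm, from 0 to 8.54. A call has 1 to 20 rows; each row is the pose to reach, as a shift and turn from the pose commanded when the call began, along the tool's axes at that moment; what a row does not reach only later rows make up. A row lasts 1/10 s, in which the tool goes at most 50 mm and 8.59 degrees, less where a joint would pass 70% of its speed; a pose out of reach is approached as far as the arm can. A call with a gripper value outside its range is refused whole. The fingers move at their own pace and stop on an object; the grip force is fixed at half the most. Time passes only in rows, so rows that repeat a pose let the fingers close. It gives the time, the measured TCP pose, the force, the opening and the grip force at its end, in the units of the state.
- env.get_state(): the state, without advancing time (a new reading comes with each control period).
- env.get_image(name): name is "scene" or "top"; returns a dict with "pixels" (480x640x3 uint8, blue, green, red), "vertical_fov" (degrees; the focal length in pixels is half the picture's height over the tangent of half this angle, whatever the lens; pixels are square), "cx", "cy" (the principal point, pixels), "R" (3x3) and "t" (3): a world point X has camera coordinates R X + t. Camera axes: x right, y down, z forward; pixel columns grow to the right and rows downward; lengths in mm; the calibration is good to about 2 mm. A picture is of the moment at which its call begins. There is no depth.
- env.close_job(): hands the job in; it is judged then, once.
The state is a dict: "time": time; "qpos": joint angles; "qvel": joint speeds; "joint_efforts": joint torques, N m; "tool_pos": TCP position; "orientation": TCP orientation; "wrist_force": force on the tool from outside, world axes, zero at the start; "ft_torque": the same for the moment, N m; "gripper_width": finger opening in mm; "finger_force": force on a finger pad.
Only numpy, scipy, OpenCV 4.12 (cv2) and the standard library are available. Lean on these libraries where they do the work, as an engineer would, in place of code of your own. Each camera call takes 0.05 s, during which the arm holds its last target. There are 200 camera calls.

## Task

Pull the small wooden drawer out to its stop, pick up the covered button tray in it by its centre knob (inner and outer lid come up nested together), carry it level to the open mending tin and lower it until the inner lid sits fully home in the tin's mouth. Then let go of the knob, take the outer lid alone by its wooden grip ring and lift it straight up, leaving the inner lid seated with its buttons for the customer to choose from. Finish while still holding the outer lid level over the tin, about 10 cm above where it sat, with the drawer left open and the tin and everything else where they stand.

Things in the scene. Friction and masses are not known exactly. Their poses are not given: they have to be found in the camera images.
- drawer (a joint): how far the drawer is pulled out of the small wooden one-drawer unit (m): 0 shut, 0.16 at its stop; it slides straight out along the unit's own -x with 1 to 2 N of friction and stays where it is left
- drawer_unit: fixed wooden drawer unit, 176 wide, 165 deep, 105 high, with a flat ticket pad on its rear top; origin at the centre of its underside, z up; its front looks along its own -x, 82.5 mm from the origin. Inside, the drawer is 134 deep and 140 wide, its floor 16 mm, side and back walls 56 mm and front board 93 mm above the counter
- drawer_handle (a point): centre of the drawer's steel bar handle, a round bar 10 mm thick, 84 mm long along the unit's y, 35 mm in front of the drawer front (30 mm clear gap), 76 mm above the counter, 29 mm below the unit's top; axes as the unit's; moves with the drawer
- inner_lid: inner lid: round aluminium tray, starts in the drawer under the outer lid, 3 buttons in it. Origin: centre of its underside, z up. Plug 98 mm across, 20 high, bottom edge tapered; flange 115 across, z 20 to 24; central stem 14 thick with a dark wooden knob 22 across, z 46 to 72. 0.2 kg. Lifted by the knob it carries the outer lid. Seated, its origin is 42 mm above the tin's
- inner_knob (a point): centre of the inner lid's knob, on its axis, 58 mm above the inner lid's underside; the knob's top is 14 mm above this point, and nested, the outer lid's grip ring ends 15 mm below it
- outer_lid: outer lid: round steel cover 124 mm across, 15 high, skirt 119 inside; the inner knob stands through its 32 mm centre hole, and round the hole is a dark wooden grip ring, 42 across outside, z 15 to 31. Origin: centre of the skirt's lower edge, z up. 0.16 kg. Lies loose on the inner flange: nested, its origin is 12 mm above the inner lid's, the skirt reaching 8 mm below the flange
- outer_ring (a point): centre of the outer lid's grip ring, on its axis, 23 mm above the outer lid's origin, 8 mm below the ring's top and 8 mm above the lid's flat top; nested, the inner knob rises 37 mm above this point
- tin: round open steel mending tin standing loose on the counter, 109 mm across outside, 62 mm high, 3 mm walls, mouth 103 mm across inside, two thread bobbins lying inside; 0.8 kg. Origin at the centre of its underside, z up
- tin_mouth (a point): centre of the tin's mouth at rim height, 62 mm above the counter
- button_1: coat button 28 mm across and 5 mm thick in a compartment of the inner lid, hidden under the outer lid; origin at the centre of its underside
- button_2: second coat button, same size, in the inner lid
- button_3: third coat button, same size, in the inner lid
- pin_tin: bystander: small round pin tin with its lid on, 60 mm across and 21 mm high, on the counter near the robot; origin at the centre of its underside
- chalk: bystander: three-cornered piece of tailor's chalk, 44 mm, 8 mm thick, on the counter; origin under its centre
- ticket_pad: bystander: loose ticket pad, 131 x 69 x 12 mm, on the counter near the robot's edge; origin under its centre
- spool: bystander: standing thread spool, 29 mm across and 47 mm high, to the right of the tin; origin under its centre
- tag_bundle: bystander: bundle of garment tags, 36 x 94 x 23 mm, to the right of the tin; origin under its centre
- hook_stand: fixed tall steel hook stand at the left of the counter: base plate 150 x 130 x 12 mm, origin at its underside near its middle; a pole 12 mm thick rises from it to 0.64 m above the counter and its hook, over 0.49 m up, points to the left and towards the robot. Reach round it; it does not move

How it is judged:
By the outcome, as a careful person would: the job done as asked, in the order asked, and still so for the second after the job is handed in, while the arm keeps its last pose, push and grip.
It also fails if it takes over 72 s, if anything falls off the work surface, if the arm or the gripper's body presses on something with over 40 N, if the wrist force passes 120 N, or if a joint passes its speed limit or range.

## Working session

There is one attempt and no reset: what is moved stays moved. The work goes in short steps, Python scripts to look and compute and a shell command to move; the robot and the scene stay as the last step left them, time stands still between calls to the robot, and variables do not carry over. Pictures are saved under pics/ and viewed, at most 10 in all, crops included, and the job is handed in when it is done.

```bash
ls; mkdir -p pics
python3 - <<'E'
from rig import env
import cv2,pickle
s=env.get_state();print(s)
for n in("scene","top"):
    d=env.get_image(n);cv2.imwrite(f"pics/{n}0.png",d["pixels"]);pickle.dump(d,open(n+"0.pkl","wb"));print(n,d["vertical_fov"],d["cx"],d["cy"],d["R"],d["t"])
E
```

```text
pics
{'time': 0.0, 'qpos': array([ 1.47558706e+00,  2.55735309e-01,  1.06991698e-01, -4.75246944e-04,
       -1.42389174e+00, -2.84537640e-01]), 'qvel': array([ 2.15554454e-04, -1.80611999e-03,  5.98604416e-04,  1.03875463e-03,
       -7.62908135e-05, -1.47056916e-03]), 'joint_efforts': array([-4.51161286e-04, -3.86628985e+01,  2.37942767e+01,  5.36508545e+00,
       -6.08128335e-03, -3.24197458e-06]), 'tool_pos': array([203.66995196, 510.36168461, 230.39679778]), 'orientation': array([ 9.82021078e-01, -1.88768911e-01, -1.47064757e-04,  9.37610430e-04]), 'wrist_force': array([ 0.2887024 ,  0.60076979, -0.36691744]), 'ft_torque': array([ 0.01136496,  0.01216719, -0.04027547]), 'finger_force': 0.0, 'gripper_width': 85.52552328926072}
scene 43.708064185062845 322.19120394826115 227.8799646164761 [[ 0.88385736 -0.46775121  0.00223095]
 [-0.31982568 -0.60780559 -0.72683141]
 [ 0.34133225  0.64170178 -0.68681229]] [-565.78956138  150.41547762 1345.44024823]
top 51.97037648172626 319.7827115657719 241.65652729857362 [[-1.87190162e-02 -9.99820850e-01 -2.80473431e-03]
 [-9.80775361e-01  1.89072784e-02 -1.94222056e-01]
 [ 1.94240291e-01 -8.84831510e-04 -9.80953580e-01]] [-148.66422335  572.41641358 1362.13011863]
```

View pics/scene0.png

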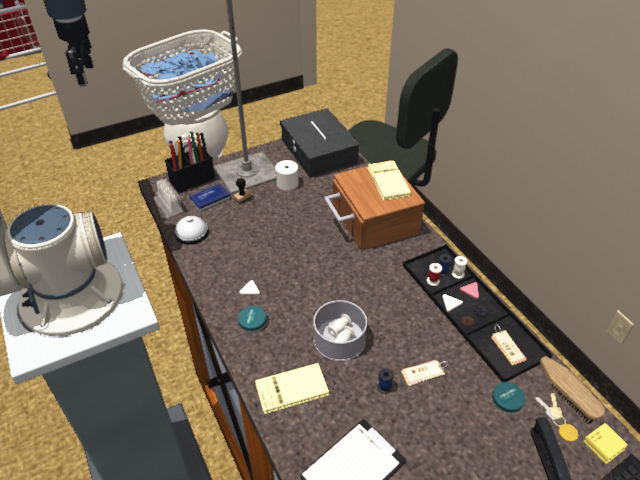

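View pics/top0.png

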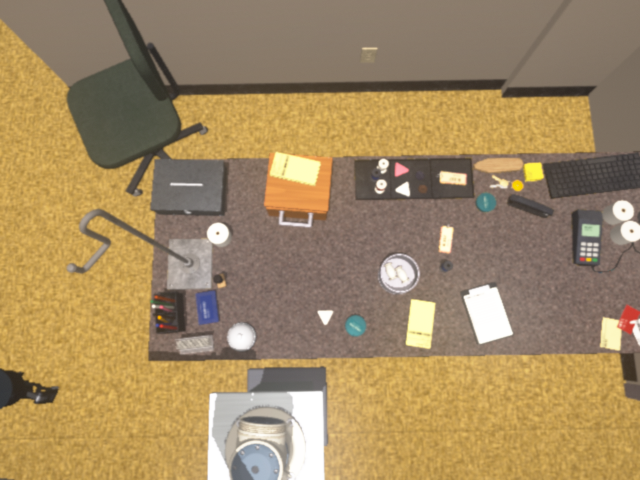

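The scene view shows the wooden unit at (378,205) with its handle at (340,207) and the tin at (340,328). In the top view the unit is at (298,185), the handle at (296,218) and the tin at (399,273). The drawer faces the robot. Next I measure them.

```bash
cat > h.py <<'E'
import numpy as np,cv2,pickle
def ray(d,uv):
    f=240/np.tan(np.radians(d["vertical_fov"])/2);R=np.array(d["R"]);t=np.array(d["t"])
    v=R.T@np.array([(uv[0]-d["cx"])/f,(uv[1]-d["cy"])/f,1]);return -R.T@t,v/np.linalg.norm(v)
def plane(d,uv,z):
    o,v=ray(d,uv);return o+v*(z-o[2])/v[2]
def proj(d,X):
    f=240/np.tan(np.radians(d["vertical_fov"])/2);c=np.array(d["R"])@X+np.array(d["t"]);return f*c[0]/c[2]+d["cx"],f*c[1]/c[2]+d["cy"]
def tri(d1,u1,d2,u2):
    A=[];b=[]
    for d,u in((d1,u1),(d2,u2)):
        o,v=ray(d,u);P=np.eye(3)-np.outer(v,v);A.append(P);b.append(P@o)
    return np.linalg.lstsq(np.vstack(A),np.hstack(b),rcond=None)[0]
def big(m):
    c,_=cv2.findContours(m.astype(np.uint8),cv2.RETR_EXTERNAL,cv2.CHAIN_APPROX_NONE);return max(c,key=cv2.contourArea)
E
python3 - <<'E'
from h import *
np.set_printoptions(precision=1,suppress=True)
T=pickle.load(open("top0.pkl","rb"));S=pickle.load(open("scene0.pkl","rb"))
im=T["pixels"];hsv=cv2.cvtColor(im,cv2.COLOR_BGR2HSV)
def roi(m,x0,y0,x1,y1):
    r=np.zeros_like(m);r[y0:y1,x0:x1]=m[y0:y1,x0:x1];return r
wood=(hsv[...,0]<16)&(hsv[...,1]>120)&(hsv[...,2]>90)
c=big(roi(wood,250,160,345,225));print("wood",cv2.boundingRect(c),cv2.minAreaRect(c),cv2.contourArea(c))
ap=cv2.approxPolyDP(c,4,True)[:,0];
for p in ap: print(p,plane(T,p,105)[:2])
g=(hsv[...,1]<60)&(hsv[...,2]>130)
for d,box in((T,(270,200,325,235)),(S,(318,185,362,230))):
    h=cv2.cvtColor(d["pixels"],cv2.COLOR_BGR2HSV);m=(h[...,1]<70)&(h[...,2]>120)
    c=big(roi(m,*box));print("handle",cv2.boundingRect(c),c[:,0][cv2.convexHull(c,returnPoints=False)[:,0]].tolist())
for d,box in((T,(370,245,428,300)),(S,(305,295,375,362))):
    h=cv2.cvtColor(d["pixels"],cv2.COLOR_BGR2HSV);m=(h[...,2]>105)&(h[...,1]<70)
    c=cv2.convexHull(big(roi(m,*box)))
    P=np.array([plane(d,p[0],62)[:2] for p in c],np.float32);print("tin",cv2.minEnclosingCircle(P),cv2.fitEllipse(P),cv2.boundingRect(c))
a=cv2.resize(im[150:240,255:345],None,fx=5,fy=5,interpolation=2);b=cv2.resize(S["pixels"][160:250,310:430],None,fx=3.5,fy=3.5)
cv2.imwrite("pics/c0.png",np.hstack([a[:315],np.zeros((315,1,3),np.uint8)]) if 0 else np.hstack([cv2.resize(a,(390,390)),cv2.resize(b,(410,307))[:307] if 0 else cv2.copyMakeBorder(cv2.resize(b,(400,300)),0,90,0,0,cv2.BORDER_CONSTANT)]))
E
```

```text
wood (264, 160, 69, 60) ((297.54705810546875, 187.38821411132812), (65.26873016357422, 59.89997100830078), 4.39870548248291) 2363.5
[269 160] [801.7 -18. ]
[264 198] [688.7  -4.1]
[269 214] [641.7 -18.3]
[283 209] [655.5 -57.7]
[285 216] [635.1 -63.2]
[306 218] [ 628.2 -122.1]
[311 211] [ 648.1 -136.4]
[314 218] [ 627.7 -144.5]
[325 219] [ 624.2 -175.3]
[332 160] [ 798.2 -199. ]
[319 160] [ 798.9 -161.7]
[315 187] [ 718.3 -148.8]
[270 177] [750.5 -21. ]
handle (270, 211, 55, 24) [[283, 211], [312, 213], [324, 222], [324, 234], [270, 234], [270, 217], [279, 211]]
handle (324, 192, 31, 29) [[339, 193], [353, 214], [354, 216], [352, 217], [341, 220], [338, 220], [337, 219], [334, 215], [324, 199], [324, 197], [325, 196], [331, 194], [338, 192]]Traceback (most recent call last):
  File "<stdin>", line 18, in <module>
cv2.error: OpenCV(4.12.0) /io/opencv/modules/imgproc/src/shapedescr.cpp:361: error: (-201:Incorrect size of input array) There should be at least 5 points to fit the ellipse in function 'fitEllipseNoDirect'
```

Run:
```python
from h import *
T=pickle.load(open("top0.pkl","rb"));S=pickle.load(open("scene0.pkl","rb"))
cr=lambda d,x,y,w,h:cv2.resize(d["pixels"][y:y+h,x:x+w],(400,300),interpolation=cv2.INTER_NEAREST)
cv2.imwrite("pics/c0.png",np.vstack([np.hstack([cr(T,250,155,100,75),cr(S,315,165,120,90)]),np.hstack([cr(T,360,243,80,60),cr(S,296,290,90,68)])]))
```

```text
(no output)
```

View pics/c0.png

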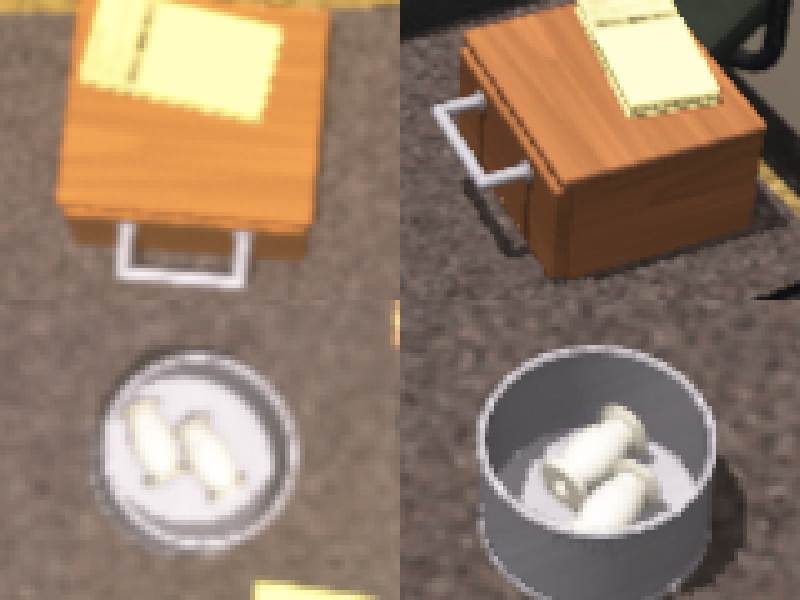

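The crops show the handle bar clearly: top (279.5,223.5)–(310.5,225.5), scene (327,196.8)–(340.2,219.3). The tin rim is centred near (400,273) in the top view and (340.3,321.7) in the scene view.

Run:
```python
from h import *
np.set_printoptions(precision=1,suppress=True)
T=pickle.load(open("top0.pkl","rb"));S=pickle.load(open("scene0.pkl","rb"))
L,Rr=(279.5,223.5),(310.5,225.5);l,r=(327,196.8),(340.2,219.3)
print("bar tri",tri(T,L,S,l),tri(T,Rr,S,r));print("bar z76",plane(T,L,76),plane(T,Rr,76),plane(S,l,76),plane(S,r,76))
print("front z105",plane(T,(264.5,205.75),105),plane(T,(329,210.5),105),plane(S,(334.5,177),105),plane(S,(364,220.8),105))
print("tin",tri(T,(400,273),S,(340.3,321.7)),plane(T,(400,273),62),plane(S,(340.3,321.7),62))
for n,d,b,thr in(("T",T,(378,250,422,296),150),("S",S,(300,290,372,350),140)):
    im=d["pixels"];g=im.min(2).astype(int)
    # rim edge: sample rays from predicted centre, find outermost bright pixel
    c=np.array((400,273.) if n=="T" else (340.3,321.7));pts=[]
    for a in np.linspace(0,2*np.pi,72,endpoint=False):
        X=plane(d,c,62);v=np.array([np.cos(a),np.sin(a),0]);rs=np.arange(44,62,.5)
        uv=np.array([proj(d,X+v*q) for q in rs],np.float32)
        val=cv2.remap(im.min(2).astype(np.float32),uv[:,0].copy(),uv[:,1].copy(),1).ravel()
        i=val.argmax()
        if val[i]>130: pts.append((X+v*rs[i])[:2])
    P=np.array(pts);A=np.c_[2*P,np.ones(len(P))];s=np.linalg.lstsq(A,(P**2).sum(1),rcond=None)[0];rad=np.sqrt(s[2]+s[0]**2+s[1]**2)
    res=np.hypot(*(P-s[:2]).T)-rad;k=abs(res)<2;P=P[k];s=np.linalg.lstsq(A[k],(P**2).sum(1),rcond=None)[0]
    print(n,len(P),s[:2],np.sqrt(s[2]+s[0]**2+s[1]**2))
```

```text
bar tri [624.6 -46.4  75.1] [ 614.9 -134.5   76.1]
bar z76 [620.7 -45.3  76. ] [ 613.1 -133.9   76. ] [628.1 -47.7  76. ] [ 617.  -134.6   76. ]
front z105 [666.   -5.5 105. ] [ 648.6 -187.1  105. ] [664.2 -19.5 105. ] [ 646.8 -191.7  105. ]
tin [ 475.7 -386.2   56.7] [ 473.5 -384.8   62. ] [ 475.2 -390.    62. ]
T 39 [ 473.2 -387.6] 49.46425362831726
S 55 [ 476.1 -386.5] 52.63171952922796
```

```bash
cat >> h.py <<'E'
from scipy.spatial.transform import Rotation as Ro
def to(p,yd):
    "shift cm, rotvec deg from present pose to TCP p with tool y at world heading yd (deg), pointing down"
    from rig import env
    s=env.get_state();R0=Ro.from_quat(s["orientation"])
    a=np.radians(yd);y=np.array([np.cos(a),np.sin(a),0]);z=np.array([0,0,-1.])
    R1=Ro.from_matrix(np.c_[np.cross(y,z),y,z])
    print("at",s["tool_pos"].round(1),"shift",(R0.inv().apply(np.array(p)-s["tool_pos"])/10).round(2),"turn",np.degrees((R0.inv()*R1).as_rotvec()).round(1))
E
python3 - <<'E'
from h import *
np.set_printoptions(precision=1,suppress=True)
T=pickle.load(open("top0.pkl","rb"));S=pickle.load(open("scene0.pkl","rb"))
print(plane(T,(190,263),12),plane(T,(72,268),520),plane(T,(95,213),600),plane(T,(103,245),520))
to((380,0,231),174.3); to((380,120,231),174.3);to((620,-90,150),174.3)
E
```

```text
[521.4 224.1  12. ] [435.6 313.  520. ] [521.3 239.2 600. ] [479.1 256.9 520. ]
at [203.7 510.4 230.5] shift [35.3 40.9  0. ] turn [ 0.1 -0.1 73.9]
at [203.7 510.4 230.5] shift [30.9 29.7  0. ] turn [ 0.1 -0.1 73.9]
at [203.7 510.4 230.5] shift [60.9 40.3  8.1] turn [ 0.1 -0.1 73.9]
```

```bash
python3 -m inch '35.3 40.9 0 0 0 73.9 2.8;35.3 40.9 0 0 0 73.9 2.8;35.3 40.9 0 0 0 73.9 2.8;35.3 40.9 0 0 0 73.9 2.8;35.3 40.9 0 0 0 73.9 2.8;35.3 40.9 0 0 0 73.9 2.8;35.3 40.9 0 0 0 73.9 2.8;35.3 40.9 0 0 0 73.9 2.8;35.3 40.9 0 0 0 73.9 2.8;35.3 40.9 0 0 0 73.9 2.8;35.3 40.9 0 0 0 73.9 2.8;35.3 40.9 0 0 0 73.9 2.8;35.3 40.9 0 0 0 73.9 2.8'
python3 - <<'E'
from h import *
to((620,-90,150),174.3)
E
```

```text
time: 1.4
tool_pos: [379.8, -0.8, 230.9]
orientation: [-0.67, 0.742, 0.0, -0.0]
wrist_force: [-0.1, 0.3, 0.2]
gripper_width: 27.7
finger_force: 0.0
at [379.8  -0.8 230.9] shift [  6.43 -24.81   8.06] turn [ 0.1 -0.  -0.1]
```

```bash
python3 -m inch '6.43 -24.81 8 0 0 0 2.8;6.43 -24.81 8 0 0 0 2.8;6.43 -24.81 8 0 0 0 2.8;6.43 -24.81 8 0 0 0 2.8;6.43 -24.81 8 0 0 0 2.8;6.43 -24.81 8 0 0 0 2.8;6.43 -24.81 8 0 0 0 2.8'
python3 - <<'E'
from h import *
from rig import env
to((620,-90,57),174.3)
T=env.get_image("top");S=env.get_image("scene")
cr=lambda d,x,y,w,h:cv2.resize(d["pixels"][y:y+h,x:x+w],(400,300),interpolation=cv2.INTER_NEAREST)
cv2.imwrite("pics/c1.png",np.hstack([cr(T,240,165,120,90),cr(S,290,140,120,90)]))
E
```

```text
time: 2.1
tool_pos: [621.5, -87.1, 148.0]
orientation: [-0.672, 0.741, 0.002, -0.002]
wrist_force: [0.6, 0.3, 0.6]
gripper_width: 27.8
finger_force: 0.0
at [621.5 -87.1 148. ] shift [0.3  0.08 9.1 ] turn [ 0.3 -0.   0.1]
```

View pics/c1.png

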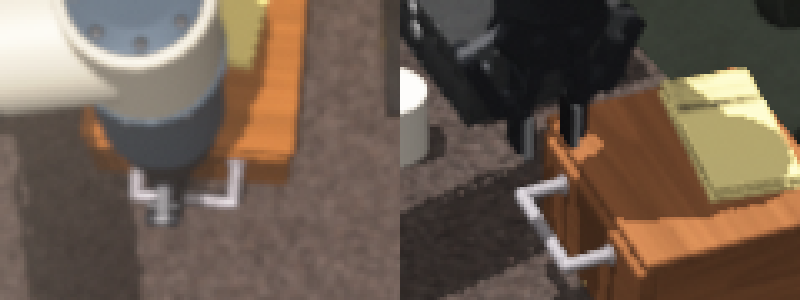

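The fingers straddle the bar, seen in the top view at (165,205) and in the scene view just above the bar. I'll descend.

```bash
python3 -m inch '0.3 0 3 0 0 0 2.8;0.3 0 5 0 0 0 2.8;0.3 0 7 0 0 0 2.8;0.3 0 9 0 0 0 2.8;0.3 0 9 0 0 0 2.8;0.3 0 9 0 0 0 0;0.3 0 9 0 0 0 0;0.3 0 9 0 0 0 0;0.3 0 9 0 0 0 0;0.3 0 9 0 0 0 0'
python3 - <<'E'
from h import *
to((620-159.5,-90+15.8,57),174.3)
E
```

```text
time: 3.2
tool_pos: [617.9, -89.9, 62.6]
orientation: [-0.672, 0.741, 0.001, -0.001]
wrist_force: [-8.3, 3.7, 8.1]
gripper_width: 7.9
finger_force: 58.7
at [617.9 -89.9  62.6] shift [-0.02 15.82  0.61] turn [0.2 0.  0.1]
```

```bash
python3 -m inch '0 1 0 0 0 0 0;0 3 0 0 0 0 0;0 5.5 0 0 0 0 0;0 8 0 0 0 0 0;0 10.5 0 0 0 0 0;0 13 0 0 0 0 0;0 14.5 0 0 0 0 0;0 15.6 0 0 0 0 0;0 16.1 0 0 0 0 0;0 16.1 0 0 0 0 0;0 16.1 0 0 0 0 0'
```

```text
time: 4.3
tool_pos: [460.5, -73.9, 62.6]
orientation: [-0.672, 0.741, -0.0, 0.002]
wrist_force: [-0.4, 5.0, 4.8]
gripper_width: 7.9
finger_force: 59.7
```

```bash
python3 -m inch '0 0.2 0 0 0 0 0;0 0.2 0 0 0 0 0'; python3 -m inch '0 0.2 0 0 0 0 0;0 0.2 0 0 0 0 0'
```

```text
time: 4.5
tool_pos: [459.1, -73.8, 62.6]
orientation: [-0.672, 0.741, -0.001, 0.002]
wrist_force: [-0.1, 4.9, 2.9]
gripper_width: 7.8
finger_force: 59.6
time: 4.7
tool_pos: [458.7, -73.7, 62.6]
orientation: [-0.672, 0.741, -0.002, 0.003]
wrist_force: [6.3, 3.5, -3.4]
gripper_width: 7.9
finger_force: 59.0
```

```bash
python3 -m inch '0 0 0 0 0 0 3;0 0 0 0 0 0 3;0 0 0 0 0 0 3;0 0 -4 0 0 0 3;0 0 -8 0 0 0 3;0 0 -13 0 0 0 5;-5 0 -17 0 0 0 5;-10 2 -17 0 0 0 5;-15 4 -17 0 0 0 5;-20 4 -17 0 0 0 5;-20 4 -17 0 0 0 5'
python3 - <<'E'
from h import *
from rig import env
T=env.get_image("top");S=env.get_image("scene")
pickle.dump((T,S),open("1.pkl","wb"))
cr=lambda d,x,y,w,h:cv2.resize(d["pixels"][y:y+h,x:x+w],(400,400),interpolation=cv2.INTER_NEAREST)
cv2.imwrite("pics/c2.png",np.hstack([cr(T,250,180,100,100),cr(S,280,150,120,120)]))
E
```

```text
time: 5.8
tool_pos: [435.2, 131.0, 231.3]
orientation: [-0.672, 0.74, 0.0, 0.0]
wrist_force: [0.8, -1.6, -0.5]
gripper_width: 50.0
finger_force: 0.0
```

View pics/c2.png

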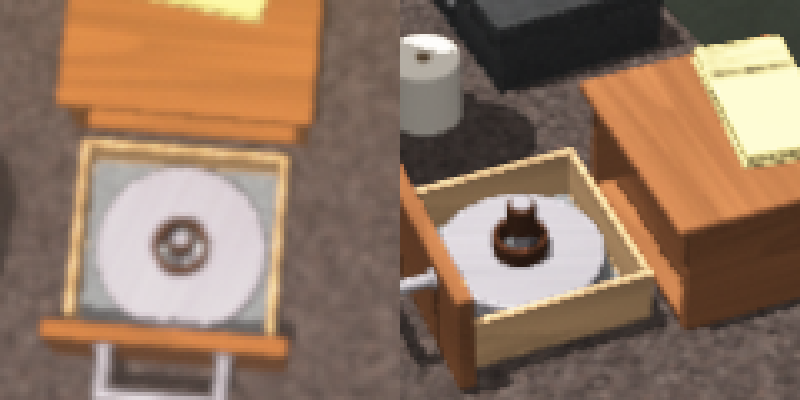

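The drawer is out. In the top view the lid disc is at about (295,241.5), with ring and knob at its centre. In the scene view the ring is at about (316,222).

Run:
```python
from h import *
np.set_printoptions(precision=1,suppress=True)
T,S=pickle.load(open("1.pkl","rb"))
h=cv2.cvtColor(T["pixels"],cv2.COLOR_BGR2HSV)
for n,d,b in(("T",T,(270,218,320,264)),("S",S,(280,195,350,248))):
    im=d["pixels"].min(2);m=np.zeros(im.shape,bool);m[b[1]:b[3],b[0]:b[2]]=im[b[1]:b[3],b[0]:b[2]]>(165 if n=="T" else 150)
    c=cv2.convexHull(big(m));P=np.array([plane(d,p[0],43)[:2] for p in c],np.float32)
    print(n,"disc",cv2.boundingRect(c),cv2.minEnclosingCircle(P),cv2.fitEllipse(P)[:2])
    h=cv2.cvtColor(d["pixels"],cv2.COLOR_BGR2HSV);x,y,w,hh=cv2.boundingRect(c)
    m=np.zeros(im.shape,bool);i=12;sl=np.s_[y+i:y+hh-i,x+i:x+w-i] if n=="T" else np.s_[y:y+hh,x+14:x+w-14]
    m[sl]=(d["pixels"].max(2)[sl]<125);c=big(m);print("ring",cv2.boundingRect(c))
    c=c[:,0];P=np.array([plane(d,p,59)[:2] for p in c]);print(P.min(0),P.max(0),P.mean(0))
print("ring tri",tri(T,(295,241.5),S,(316.3,222)),plane(T,(295,241.5),55))
# expected on drawer axis: 
print("bar now 458.7,-73.7 -> +35+134/2ish:",np.array([458.7,-73.7])+110*np.array([.995,-.099]))
```

```text
T disc (272, 221, 47, 40) ((580.1536254882812, -86.09982299804688), 77.70013427734375) ((580.98046875, -84.94200897216797), (127.84210205078125, 153.68328857421875))
ring (289, 235, 11, 6)
[575.3 -99.9] [589.9 -71.1] [583.4 -86. ]
S disc (292, 208, 49, 38) ((574.77392578125, -98.47307586669922), 71.44017791748047) ((573.6639404296875, -93.44791412353516), (119.37232971191406, 136.72921752929688))
ring (308, 211, 17, 19)
[ 547.  -124.9] [595.5 -60.3] [572.2 -95. ]
ring tri [575.  -88.2  46.7] [571.5 -88.1  55. ]
bar now 458.7,-73.7 -> +35+134/2ish: [568.1 -84.6]
```

Run:
```python
from h import *
np.set_printoptions(precision=1,suppress=True)
T,S=pickle.load(open("1.pkl","rb"))
for n,d,b in(("T",T,(284,229,308,254)),("S",S,(304,206,328,234))):
    x,y,X,Y=b;im=cv2.resize(d["pixels"][y:Y,x:X],None,fx=8,fy=8,interpolation=cv2.INTER_LINEAR)
    m=im.max(2)<(140 if n=="T" else 115);c=big(m);r=np.array(cv2.boundingRect(c))/8
    print(n,"bbox px",r[0]+x-.44,r[1]+y-.44,r[0]+r[2]+x-.44,r[1]+r[3]+y-.44)
    P=np.array([plane(d,p/8+np.array([x,y])-.44,57)[:2] for p in cv2.convexHull(c)[:,0]],np.float32);print(cv2.minEnclosingCircle(P),cv2.fitEllipse(P))
    if n=="S":
        q=m[:6*8].any(0).nonzero()[0];rr=m.any(1).nonzero()[0][0];print("knob px cols",q[[0,-1]]/8+x-.44,"top row",rr/8+y-.44)
for e in[(274.25,241.5),(316.25,241.5),(295,221.75),(295,261.25)]: print(plane(T,e,43)[:2])
print("knob highlight T z88",plane(T,(295.5,239.5),88))
for e in[(310.9,209),(316.3,209.5),(320.6,209)]: print("S knob",plane(S,e,88))
for X in[(573,-87,88),(573,-87,59),(573,-87,74)]:print(proj(T,np.array(X)),proj(S,np.array(X)))
```

```text
T bbox px 288.435 234.435 300.685 248.06
((572.192138671875, -88.2995834350586), 20.32062530517578) ((572.3251953125, -87.6166763305664), (36.59174728393555, 40.95027542114258), 93.43824005126953)
S bbox px 307.56 211.185 324.56 229.56
((572.170654296875, -91.136962890625), 33.31583786010742) ((573.5286865234375, -93.38013458251953), (41.93605422973633, 70.77751922607422), 152.81698608398438)
knob px cols [311.9 312.2] top row 211.185
[575.1 -27.2]
[ 572.7 -149.3]
[632.9 -88. ]
[515.8 -87. ]
knob highlight T z88 [570.6 -91.2  88. ]
S knob [566.2 -81.7  88. ]
S knob [576.8 -89.3  88. ]
S knob [586.7 -92.5  88. ]
(np.float64(293.99385717014593), np.float64(238.70880891307692)) (np.float64(314.4426811040192), np.float64(209.43049808700266))
(np.float64(294.5403857620889), np.float64(240.72716475057487)) (np.float64(314.5227104721789), np.float64(218.41572980014638))
(np.float64(294.26046977599174), np.float64(239.69342182682468)) (np.float64(314.4815934612582), np.float64(213.79935110105734))
```

Run:
```python
from h import *
to((574,-88.5,130),174.3)
```

```text
at [435.5 129.8 231. ] shift [ 20.41 -15.87  10.09] turn [ 0.  -0.   0.2]
```

```bash
python3 -m inch '3 -2.5 1 0 0 0 5;8 -6 2 0 0 0 5;12.5 -9.5 4 0 0 0 5;17 -13 7 0 0 0 5;20.41 -15.87 10 0 0 0 5;20.41 -15.87 10 0 0 0 5;20.41 -15.87 10 0 0 0 5;20.41 -15.87 10 0 0 0 5'
python3 - <<'E'
from h import *
to((574,-88.5,60),174.3)
E
```

```text
time: 6.7
tool_pos: [573.0, -92.6, 130.3]
orientation: [-0.67, 0.742, 0.001, -0.001]
wrist_force: [-0.4, 0.3, 0.7]
gripper_width: 50.1
finger_force: 0.0
at [573.  -92.6 130.3] shift [-0.43 -0.07  7.03] turn [ 0.1 -0.  -0.1]
```

```bash
python3 -m inch '0 0 2 0 0 0 5;0 0 3 0 0 0 5;0 0 3 0 0 0 5;0 0 3 0 0 0 5'
python3 - <<'E'
from h import *
from rig import env
to((574,-88.5,60),174.3)
T=env.get_image("top");S=env.get_image("scene")
pickle.dump((T,S),open("2.pkl","wb"))
cr=lambda d,x,y,w,h:cv2.resize(d["pixels"][y:y+h,x:x+w],(400,400),interpolation=cv2.INTER_NEAREST)
cv2.imwrite("pics/c3.png",np.hstack([cr(T,250,180,100,100),cr(S,280,160,80,80)]))
E
```

```text
time: 7.1
tool_pos: [574.0, -90.6, 102.2]
orientation: [-0.672, 0.741, -0.0, 0.0]
wrist_force: [0.5, -0.7, 0.8]
gripper_width: 49.9
finger_force: 0.0
at [574.  -90.6 102.2] shift [-0.21  0.02  4.22] turn [-0.1 -0.   0.1]
```

View pics/c3.png

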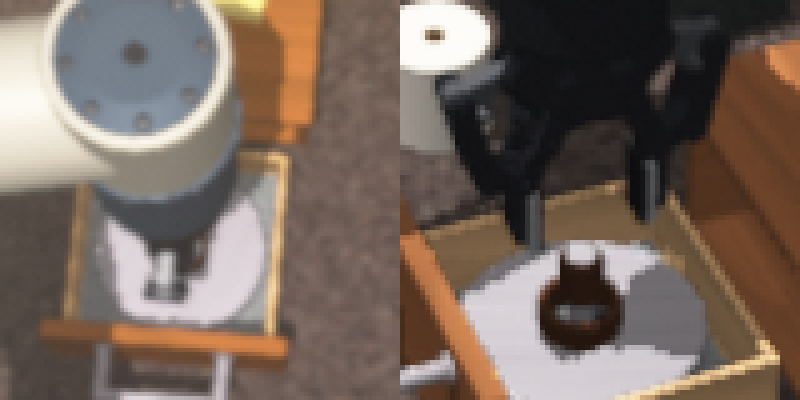

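The scene view shows the fingers straddling the knob: fingers at (525,220) and (648,195), knob at (582,260). I'll descend and grip.

```bash
python3 -m inch '-0.1 0 1.5 0 0 0 5;-0.2 0 3 0 0 0 5;-0.2 0 4.2 0 0 0 5;-0.2 0 4.2 0 0 0 5;-0.2 0 4.2 0 0 0 5;-0.2 0 4.2 0 0 0 0;-0.2 0 4.2 0 0 0 0;-0.2 0 4.2 0 0 0 0;-0.2 0 4.2 0 0 0 0;-0.2 0 4.2 0 0 0 0'
```

```text
time: 8.2
tool_pos: [574.7, -89.0, 60.3]
orientation: [-0.671, 0.741, -0.001, 0.001]
wrist_force: [-0.7, 0.7, 5.5]
gripper_width: 20.2
finger_force: 58.7
```

```bash
python3 -m inch '0 0 -0.5 0 0 0 0;0 0 -1.5 0 0 0 0;0 0 -3 0 0 0 0;0 0 -5 0 0 0 0;0 0 -7 0 0 0 0;0 0 -9 0 0 0 0;0 0 -10.5 0 0 0 0;0 0 -11.5 0 0 0 0;0 0 -12 0 0 0 0;0 0 -12 0 0 0 0'
python3 - <<'E'
from h import *
to((475,-387,180),174.3)
to((475,-387,180),155)
E
```

```text
time: 9.2
tool_pos: [574.1, -88.8, 179.4]
orientation: [-0.671, 0.741, 0.0, 0.0]
wrist_force: [0.0, 0.3, -4.5]
gripper_width: 20.4
finger_force: 58.9
at [574.1 -88.8 179.4] shift [30.65  6.92 -0.06] turn [-0.  0.  0.]
at [574.1 -88.8 179.4] shift [30.65  6.92 -0.06] turn [-0.   0.  19.3]
```

```bash
python3 -m inch '0.5 0.1 0 0 0 0 0;1.7 0.4 0 0 0 0 0;3.5 0.8 0 0 0 0 0;6 1.35 0 0 0 0 0;8.5 1.9 0 0 0 0 0;11 2.5 0 0 0 0 0;13.5 3.05 0 0 0 0 0;16 3.6 0 0 0 0 0;18.5 4.2 0 0 0 0 0;21 4.75 0 0 0 0 0;23.5 5.3 0 0 0 0 0;26 5.85 0 0 0 0 0;28 6.3 0 0 0 0 0;29.5 6.65 0 0 0 0 0;30.4 6.85 0 0 0 0 0;30.65 6.92 0 0 0 0 0;30.65 6.92 0 0 0 0 0;30.65 6.92 0 0 0 0 0'
python3 - <<'E'
from h import *
from rig import env
to((475,-387,180),174.3)
T=env.get_image("top");S=env.get_image("scene")
pickle.dump((T,S),open("3.pkl","wb"))
cr=lambda d,x,y,w,h:cv2.resize(d["pixels"][y:y+h,x:x+w],(400,400),interpolation=cv2.INTER_NEAREST)
cv2.imwrite("pics/c4.png",np.hstack([cr(T,350,225,100,100),cr(S,290,250,100,100)]))
E
```

```text
time: 11.0
tool_pos: [475.3, -386.4, 179.3]
orientation: [-0.672, 0.741, 0.0, 0.0]
wrist_force: [-0.3, -0.2, -4.2]
gripper_width: 20.3
finger_force: 58.9
at [ 475.3 -386.4  179.3] shift [ 0.06  0.02 -0.07] turn [-0.   0.   0.1]
```

View pics/c4.png

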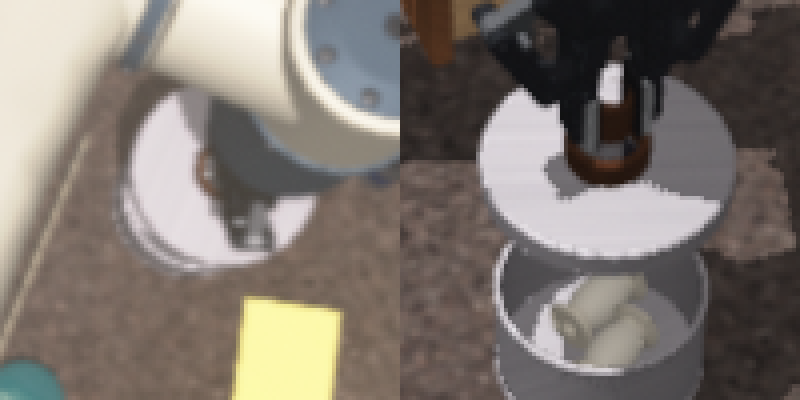

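The carried lid is level over the tin. Scene view: lid disc columns ~309 to 374, tin rim columns ~313.5 to 367. Next I compare these against predictions in the same cameras.

Run:
```python
from h import *
T,S=pickle.load(open("3.pkl","rb"));T0=pickle.load(open("top0.pkl","rb"));S0=pickle.load(open("scene0.pkl","rb"))
a=np.linspace(0,6.28,200)
def ext(d,c,z,r):
    q=np.array([proj(d,np.array([c[0]+r*np.cos(t),c[1]+r*np.sin(t),z])) for t in a]);return q.min(0).round(1),q.max(0).round(1)
for n,d in(("T",T),("S",S)):
    print(n,"lid pred",ext(d,(475.3,-386.4),162,62),"tin rim pred",ext(d,(475,-387),62,54.5))
# profiles: subpixel edges
def prof(d,line):
    g=d["pixels"].astype(int).min(2)
    print(line,g[line].tolist())
prof(S,np.s_[285,300:320]);prof(S,np.s_[290,300:320]);prof(S,np.s_[290,366:382]);prof(S,np.s_[285,366:382]);prof(S,np.s_[298:320,335])
prof(T,np.s_[265,375:390]);prof(T,np.s_[283:300,396]);prof(T,np.s_[283:300,400])
prof(T0,np.s_[273,373:390]);prof(T0,np.s_[273,412:427]);prof(T0,np.s_[247:260,400]);prof(T0,np.s_[284:300,400])
prof(S0,np.s_[322,308:320]);prof(S0,np.s_[322,360:374]);prof(S0,np.s_[295:308,340]);prof(S0,np.s_[335:352,340])
```

```text
T lid pred (array([383. , 244.2]), array([430.1, 290.9])) tin rim pred (array([381.5, 253.5]), array([420. , 291.7]))
S lid pred (array([308.3, 264.4]), array([373. , 313.6])) tin rim pred (array([312.7, 299.9]), array([366.3, 342.8]))
(285, slice(300, 320, None)) [38, 32, 30, 36, 42, 44, 44, 46, 47, 70, 155, 219, 213, 212, 213, 213, 213, 212, 212, 212]
(290, slice(300, 320, None)) [61, 61, 63, 67, 67, 63, 62, 66, 64, 121, 207, 212, 211, 212, 212, 211, 211, 212, 212, 211]
(290, slice(366, 382, None)) [107, 107, 107, 107, 106, 105, 105, 100, 89, 88, 89, 86, 83, 83, 82, 73]
(285, slice(366, 382, None)) [108, 108, 108, 108, 108, 109, 97, 54, 41, 42, 42, 42, 42, 43, 43, 37]
(slice(298, 320, None), 335) [176, 206, 207, 209, 210, 208, 209, 209, 209, 210, 210, 213, 213, 209, 222, 204, 135, 92, 91, 91, 87, 160]
(265, slice(375, 390, None)) [97, 100, 102, 100, 88, 81, 91, 130, 189, 217, 221, 220, 219, 219, 218]
(slice(283, 300, None), 396) [221, 221, 221, 221, 216, 192, 151, 156, 187, 151, 109, 91, 90, 91, 91, 87, 86]
(slice(283, 300, None), 400) [220, 220, 220, 220, 220, 219, 201, 170, 169, 144, 131, 112, 100, 96, 91, 89, 88]
(273, slice(373, 390, None)) [100, 103, 103, 105, 112, 129, 129, 159, 210, 231, 237, 237, 231, 215, 214, 232, 245]
(273, slice(412, 427, None)) [234, 217, 161, 113, 103, 150, 214, 187, 124, 99, 102, 105, 106, 103, 100]
(slice(247, 260, None), 400) [100, 98, 98, 100, 99, 86, 143, 214, 177, 131, 125, 160, 220]
(slice(284, 300, None), 400) [238, 239, 232, 192, 159, 154, 173, 199, 172, 150, 129, 113, 107, 103, 100, 100]
(322, slice(308, 320, None)) [84, 80, 86, 91, 90, 150, 196, 85, 74, 77, 78, 80]
(322, slice(360, 374, None)) [105, 104, 104, 102, 97, 150, 201, 103, 95, 99, 101, 101, 99, 93]
(slice(295, 308, None), 340) [83, 77, 74, 77, 81, 184, 155, 88, 90, 90, 90, 92, 93]
(slice(335, 352, None), 340) [250, 251, 251, 252, 252, 251, 236, 232, 172, 86, 90, 90, 90, 91, 92, 93, 92]
```

```bash
python3 -m inch '0.07 0 0.5 0 0 0 0;0.07 0 1.5 0 0 0 0;0.07 0 3 0 0 0 0;0.07 0 4.5 0 0 0 0;0.07 0 5.8 0 0 0 0;0.07 0 6.6 0 0 0 0;0.07 0 7 0 0 0 0;0.07 0 7 0 0 0 0;0.07 0 7 0 0 0 0'; python3 -m inch '0 0 0.3 0 0 0 0;0 0 0.6 0 0 0 0;0 0 0.8 0 0 0 0;0 0 0.8 0 0 0 0'
```

```text
time: 12.0
tool_pos: [475.3, -388.1, 109.9]
orientation: [-0.671, 0.741, -0.001, 0.0]
wrist_force: [-0.4, 0.3, -4.0]
gripper_width: 20.0
finger_force: 58.9
time: 12.4
tool_pos: [475.2, -387.6, 102.6]
orientation: [-0.672, 0.741, -0.001, 0.0]
wrist_force: [-1.6, 3.9, 3.8]
gripper_width: 20.0
finger_force: 59.8
```

```bash
python3 -m inch '-0.1 0.04 -0.2 0 0 0 0;-0.12 0.05 -0.2 0 0 0 0'; python3 -m inch '0 0 0.2 0 0 0 0;0 0 0.4 0 0 0 0;0 0 0.5 0 0 0 0;0 0 0.5 0 0 0 0'
```

```text
time: 12.6
tool_pos: [474.5, -386.5, 103.3]
orientation: [-0.671, 0.741, -0.0, 0.0]
wrist_force: [0.0, 0.9, -2.7]
gripper_width: 20.3
finger_force: 58.9
time: 13.0
tool_pos: [474.3, -386.4, 97.7]
orientation: [-0.671, 0.741, 0.0, -0.0]
wrist_force: [0.7, 0.2, -4.2]
gripper_width: 20.0
finger_force: 58.9
```

```bash
python3 -m inch '0 0 0.3 0 0 0 0;0 0 0.6 0 0 0 0;0 0 0.9 0 0 0 0;0 0 0.9 0 0 0 0;0 0 0.9 0 0 0 0'; python3 -m inch '0 0 0.15 0 0 0 0;0 0 0.3 0 0 0 0;0 0 0.3 0 0 0 0'
```

```text
time: 13.5
tool_pos: [474.5, -386.5, 89.2]
orientation: [-0.671, 0.741, 0.0, -0.0]
wrist_force: [-0.1, 0.1, -3.7]
gripper_width: 19.9
finger_force: 58.9
time: 13.8
tool_pos: [474.6, -386.6, 86.4]
orientation: [-0.671, 0.741, -0.0, 0.0]
wrist_force: [-0.3, 0.1, -3.1]
gripper_width: 20.0
finger_force: 59.0
```

```bash
python3 -m inch '0 0 0.1 0 0 0 0;0 0 0.15 0 0 0 0;0 0 0.15 0 0 0 0'
```

```text
time: 14.1
tool_pos: [474.6, -386.6, 86.4]
orientation: [-0.671, 0.741, -0.001, 0.0]
wrist_force: [-2.3, 3.3, 5.2]
gripper_width: 20.1
finger_force: 59.9
```

```bash
python3 -m inch '0 0 -0.15 0 0 0 0;0 0 -0.15 0 0 0 6.5;0 0 -0.15 0 0 0 6.5;0 0 -0.15 0 0 0 6.5;0 0 -0.15 0 0 0 6.5;0 0 -0.15 0 0 0 6.5'
python3 - <<'E'
from h import *
from rig import env
to((474.6,-386.6,70),174.3)
T=env.get_image("top");S=env.get_image("scene")
pickle.dump((T,S),open("4.pkl","wb"))
cr=lambda d,x,y,w,h:cv2.resize(d["pixels"][y:y+h,x:x+w],(400,400),interpolation=cv2.INTER_NEAREST)
cv2.imwrite("pics/c5.png",np.hstack([cr(T,350,225,100,100),cr(S,290,270,100,100)]))
E
```

```text
time: 14.7
tool_pos: [474.6, -386.6, 86.4]
orientation: [-0.671, 0.741, -0.0, 0.0]
wrist_force: [0.0, -1.0, 0.5]
gripper_width: 65.0
finger_force: 0.0
at [ 474.6 -386.6   86.4] shift [-0.    0.    1.64] turn [-0. -0.  0.]
```

View pics/c5.png

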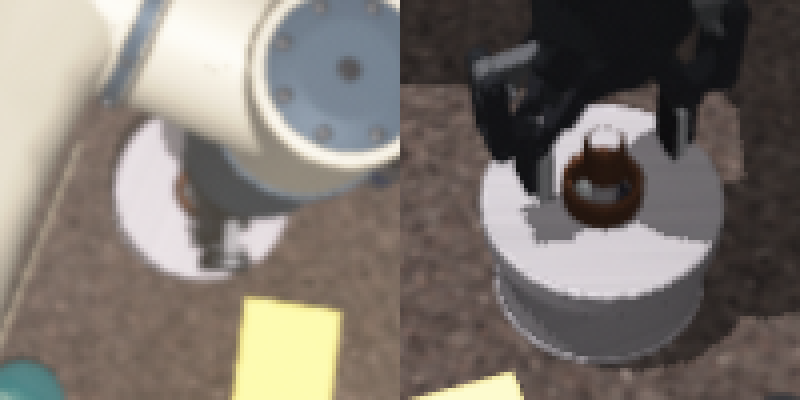

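The lid sits level on the tin, and the open fingers stand at either side of the ring at (603,190) in the scene crop. I'll descend onto the ring and close.

```bash
python3 -m inch '0 0 0.8 0 0 0 6.5;0 0 1.6 0 0 0 6.5;0 0 1.6 0 0 0 6.5;0 0 1.6 0 0 0 6.5'; python3 -m inch '0 0 0 0 0 0 2;0 0 0 0 0 0 2;0 0 0 0 0 0 2;0 0 0 0 0 0 2;0 0 0 0 0 0 2'
```

```text
time: 15.2
tool_pos: [474.2, -386.4, 69.7]
orientation: [-0.671, 0.741, 0.001, -0.0]
wrist_force: [0.1, -0.7, 0.2]
gripper_width: 65.0
finger_force: 0.0
time: 15.7
tool_pos: [474.9, -386.8, 71.0]
orientation: [-0.671, 0.741, -0.001, 0.0]
wrist_force: [-0.1, 0.4, 4.8]
gripper_width: 40.0
finger_force: 61.0
```

```bash
python3 -m inch '0 0 -0.3 0 0 0 2;0 0 -0.8 0 0 0 2;0 0 -1.4 0 0 0 2;0 0 -1.4 0 0 0 2'; python3 -m inch '0 0 -0.8 0 0 0 2;0 0 -1.8 0 0 0 2;0 0 -3 0 0 0 2;0 0 -4.2 0 0 0 2;0 0 -5.4 0 0 0 2;0 0 -6.6 0 0 0 2;0 0 -7.6 0 0 0 2;0 0 -8.2 0 0 0 2;0 0 -8.5 0 0 0 2;0 0 -8.5 0 0 0 2;0 0 -8.5 0 0 0 2'
python3 - <<'E'
from h import *
from rig import env
T=env.get_image("top");S=env.get_image("scene")
cr=lambda d,x,y,w,h:cv2.resize(d["pixels"][y:y+h,x:x+w],(400,400),interpolation=cv2.INTER_NEAREST)
cv2.imwrite("pics/c6.png",np.hstack([cr(T,350,225,100,100),cr(S,285,230,120,120)]))
E
```

```text
time: 16.1
tool_pos: [474.9, -386.8, 85.3]
orientation: [-0.671, 0.741, -0.001, 0.0]
wrist_force: [0.8, 0.4, -1.4]
gripper_width: 39.6
finger_force: 60.7
time: 17.2
tool_pos: [474.3, -386.3, 168.7]
orientation: [-0.671, 0.741, 0.001, -0.0]
wrist_force: [0.6, -0.8, -0.9]
gripper_width: 40.2
finger_force: 60.7
```

View pics/c6.png

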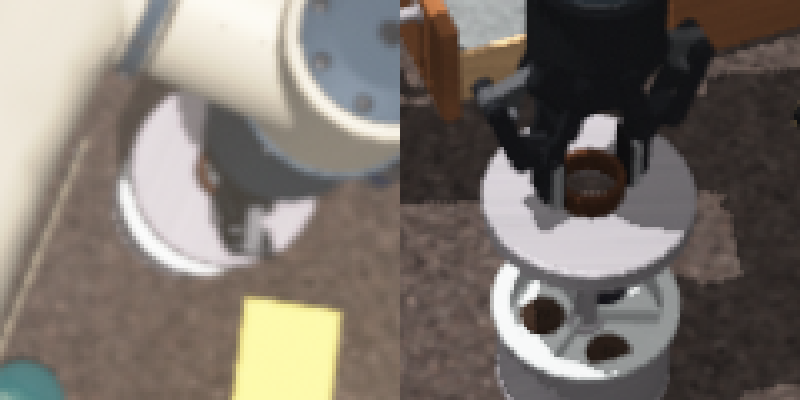

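The outer lid is held level about 10 cm up. The inner lid is seated in the tin with buttons visible at (542,315) and (607,347) in the scene crop, and the drawer is open. I'll settle briefly, then hand in.

```bash
python3 -m inch '0 0 0 0 0 0 2;0 0 0 0 0 0 2;0 0 0 0 0 0 2;0 0 0 0 0 0 2;0 0 0 0 0 0 2' && python3 -c "
from rig import env
print(env.close_job())"
```

```text
time: 17.8
tool_pos: [474.5, -386.5, 169.3]
orientation: [-0.671, 0.741, 0.0, -0.0]
wrist_force: [-1.0, -0.3, -1.0]
gripper_width: 40.0
finger_force: 60.7
the job is handed in; nothing more can be done
None
```

I handed the job in at 17.8 s: the drawer is out to its stop, the inner lid is seated in the tin with its buttons (two seen in the last picture, the third hidden by the lid above), and the outer lid is held level about 10 cm above where it sat; no verdict came back.

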